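# Open the terminal cover of the impact tester's connection box

## Task

Open the terminal compartment of the tester's connection box: press the orange snap tab fully in, then push the released white cover along its guides past the tab until the terminal opening is completely uncovered. Only press and push, never lift or tip the cover; leave it lying flat on the box's deck (not fallen off the end), and leave the jar, the steel specimen and the screwdriver where they are.

Things in the scene. Friction and masses are not known exactly. Their poses are not given: they have to be found in the camera images.
- connection_box: Fixed grey box on a blue plate (170 x 330 x 12 mm). Origin: centre of the plate's underside, on the table. Box: x -55 to 55, y -135 to 145 mm; its flat top, the deck, is at z = 50 mm. The cover slides along the box's +y axis only, between two rails 8 mm high (x = 41 to 47 and -47 to -41 mm) running the deck's full length. The deck's +y end is open (no stop).
- opening (a point): Centre of the terminal opening, at deck height (box frame 0, -77.5, 50 mm): a recess x -26 to 26, y -115 to -40 mm, 22 mm deep, with brass screws, hidden under the seated cover. It is completely uncovered once the cover's origin is beyond y = +10 mm in the box frame.
- cover: Loose white cover, 78 (x) x 100 (y) x 24 mm, 0.1 to 0.2 kg, axes parallel to the box's. Origin: centre of its underside; seated, at (0, -75, 50) mm in the box frame. It runs on two skids along its long edges; its front (+y) wall ends 5 mm above the deck. It tips off the open end if its origin passes y = +145 mm in the box frame.
- cover_push (a point): Point to push on, towards the box's +y: middle of the outer face of the cover's rear (-y) wall, 20 mm above the deck (cover frame 0, -50, 20 mm). This wall is 62 mm wide and reaches from 5 to 34 mm above the deck. Just behind it two stops 8 mm high (box frame y -135 to -127 mm) leave x -31 to 31 mm free for a finger.
- tab_press (a point): Where to press, on top of the orange snap tab (moves with it), at x = 0, y = +4 mm in the box frame. The tab is a block 30 (x) x 40 (y) mm at y = -22 to +18 mm, 3 mm in front (+y) of the seated cover; its top is 12 mm above the deck at joint value 0. While it stands more than 5 mm out it blocks the cover.
- snap_tab (a joint): How far the tab is pressed straight down, in m: 0 (out) to 0.011 (fully in, 1 mm proud of the deck; the cover then passes over it). It moves against about 4 N of friction and stays where it is left.
- jar: Bystander: amber jar with black cap, 48 mm diameter, 62 mm high, upright. Origin: centre of its underside.
- specimen: Bystander: notched steel test bar 64 x 13 x 13 mm lying on the table. Origin: centre of its underside.
- screwdriver: Bystander: screwdriver lying on the table beyond the box, 200 mm long, red handle 26 mm thick. Origin: the table point under the middle of its length; its own x axis runs from handle to tip.
There are look-alikes about, which are no part of the job. Of the things shaped like the cover, the white one is meant.

How it is judged:
By the outcome, as a careful person would: the job done as asked, in the order asked, and still so for the second after the job is handed in, with the robot touching nothing.
It also fails if it takes over 38 s, if anything falls off the work surface, if the arm or the gripper's body presses on something with over 40 N, if the wrist force passes 120 N, or if a joint passes its speed limit or range.

## Robot

A 7-joint arm with a two-finger parallel gripper is mounted at the origin on the work surface. World frame = base frame: x ahead of the robot, y to its left, z up, the work surface at z = 0. Lengths are in m, angles in rad, forces in N, time in s.
With the tool pointing down it reaches from about 0.35 to 0.9 m from the base axis. Payload 8.1 kg.
Tool frame: the origin (TCP) lies at the very end of the fingers, on their centre line; the grasp point (between the pads) lies grip_point_offset behind it (grip_point_offset is the distance from the TCP to the grasp point, in m); z points along the fingers, y is the direction in which the jaws open and shut (so a half turn about z gives the same grasp; the last joint's range is limited). The gripper opens to 92 mm and grips with 3 to 60 N. Pads are 19 mm wide; open, the fingers measure 130 mm over their backs; the gripper's body (75 mm by 190 mm) begins 47 mm behind the grasp point.
Start: joints at [1.097, 0.434, 0.025, 1.573, -0.012, 1.134, -0.075], TCP at [0.226, -0.583, 0.195] pointing down, gripper open.
Joint ranges: [-2.62, 2.62], [-0.44, 2.09], [-1.27, 1.32], [0.08, 2.57], [-1.32, 4.46], [0.12, 2], [-2.74, 2.74]. Speed limits (rad/s): [2.22, 2.22, 3.01, 3.01, 3.14, 3.14, 3.14].

## Interface

Orientations are given as a rotation vector (axis times angle).
In Python, from cell import * gives the robot as it stands.
- The arm moves only by the tool drive_tool, never from a script. Its argument "increments" is a list of rows, each an object of numbers: "grip": the gripper's target within -1 to 1 (shut at 1, half-way at 0, fully open at -1); "tx", "ty", "tz": the shift along the world's x, y, z normalised to -1 to 1, where 1 is 400 mm; "turn": the turn about the world's z normalised to -1 to 1, where 1 is 60 degrees. In form: [{"grip": .., "tx": .., "ty": .., "tz": .., "turn": ..}, ...]. A call has 1 to 20 rows; each row is the pose to reach, as a shift and turn from the pose measured when the call began; what a row does not reach only later rows make up. A row lasts 1/10 s, in which the tool goes at most 50 mm and 8.59 degrees, less where a joint would pass 70% of its speed; a pose out of reach is approached as far as the arm can. A call with a number of a shift or a turn outside -1 to 1 is refused whole. A call with a gripper value outside its range is refused whole. The fingers move at their own pace and stop on an object; "newtons" is the grip in N (left out, the last holds). Time passes only in rows, so rows that repeat a pose let the fingers close. It gives the time, the measured TCP pose, the force and the opening at its end, in the units of the state.
- observe(): the state, without advancing time (a new reading comes with each control period).
- get_image(name): name is "side" or "top" or "wrist"; returns the picture (420x560x3 uint8, red, green, blue); there is no depth.
- camera_info(name): a dict with "fx", "fy", "cx", "cy" (pixels), "distortion" ([k1, k2, p1, p2, k3] as OpenCV has them; the pictures are not rectified), "eye" and "rotation" of the camera in the world; the wrist camera has in their place "hand_eye" (4x4, takes a point from camera to tool coordinates, whose origin is the TCP and whose axes are the flange's). Camera axes: x right, y down, z forward; pixel columns grow to the right and rows downward; lengths in m; the calibration is good to about 2 mm. A picture is of the moment at which its call begins: read the wrist's pose just before it. camera_info takes no time and is no camera call.
- sign_off(): hands the job in, once; it reports no verdict.
The state is a dict: "clock": time; "joints": joint angles; "dq": joint speeds; "joint_efforts": joint torques, N m; "position": TCP position; "ee_rot": TCP orientation; "force": force on the tool from outside, world axes, zero at the start; "ft_torque": the same for the moment, N m; "width": opening from 0.0 (shut) to 1.0 (fully open).
Only numpy, scipy, OpenCV 4.12 (cv2) and the standard library are available. Lean on these libraries where they do the work, as an engineer would, in place of code of your own. Each camera call takes 0.05 s, during which the arm holds its last target. There are 200 camera calls.

## Working session

There is one attempt and no reset: what is moved stays moved. The work goes in short steps, Python scripts to look and compute and a tool call to move; the robot and the scene stay as the last step left them, time stands still between calls to the robot, and variables do not carry over. Pictures are saved under pics/ and viewed, about 8 in all and at most 12, crops included, and the job is handed in when it is done.

Besides the shell and the picture viewer there is one more tool, called as a command line: name --argument value ..., lists and objects as JSON in quotes. drive_tool: Moves the arm, as the interface text tells. Its arguments: {"type":"object","properties":{"increments":{"type":"array","items":{"type":"object","properties":{"grip":{"type":"number"},"tx":{"type":"number"},"ty":{"type":"number"},"tz":{"type":"number"},"turn":{"type":"number"}}}},"newtons":{"type":"number"}},"required":["increments"]}

```bash
mkdir -p pics; python3 - <<'E'
from cell import *
import cv2
s=observe();print(s)
for n in("top","side"):
    cv2.imwrite(f"pics/{n}0.png",cv2.cvtColor(get_image(n),cv2.COLOR_RGB2BGR));print(n,camera_info(n))
print(camera_info("wrist"))
E
```

```text
{'clock': 0.0, 'joints': array([ 1.09737886,  0.43524758,  0.02494363,  1.57410266, -0.01160919,
        1.13399503, -0.07508189]), 'dq': array([-3.76085002e-05, -1.17947671e-04, -9.46394825e-04,  6.67814250e-04,
        8.60365118e-04, -7.01109282e-04,  2.28461246e-03]), 'joint_efforts': array([-1.14885705e-03, -6.67854023e+01,  9.84399877e-01, -3.14460611e+01,
       -6.06582407e-02,  4.31160873e-02,  1.23267605e-04]), 'position': array([ 0.22624099, -0.58200475,  0.19382724]), 'ee_rot': array([-3.08623155e+00, -5.78816221e-01,  6.57610325e-04]), 'force': array([-0.02254927,  0.80714703, -0.26914868]), 'ft_torque': array([-0.02510114,  0.04805254, -0.01657256]), 'width': 1.003930610722683}
top {'fx': 490.3109152457907, 'fy': 490.3109152457907, 'cx': 277.9478920285834, 'cy': 208.13537211353923, 'distortion': array([-0.15897215,  0.        ,  0.        ,  0.        ,  0.        ]), 'eye': array([ 0.39595357, -0.03144289,  0.87022149]), 'rotation': array([-2.1423612 ,  2.11039336, -0.23148394])}
side {'fx': 441.2891673819158, 'fy': 441.2891673819158, 'cx': 278.85580573845243, 'cy': 207.76511708066295, 'distortion': array([0.03795086, 0.        , 0.        , 0.        , 0.        ]), 'eye': array([0.40745186, 0.38658045, 0.64209041]), 'rotation': array([-0.48349328,  2.81895417, -0.95294965])}
{'fx': 343.2045392272265, 'fy': 343.2045392272265, 'cx': 277.45080106709787, 'cy': 209.97242835009405, 'distortion': array([-0.01875007,  0.        ,  0.        ,  0.        ,  0.        ]), 'hand_eye': array([[-1.68260843e-04, -9.69022020e-01, -2.46974285e-01,
         6.56097004e-02],
       [ 9.99999220e-01,  1.42633872e-04, -1.24092301e-03,
        -9.90020769e-04],
       [ 1.23770862e-03, -2.46974301e-01,  9.69021240e-01,
        -1.90405960e-01],
       [ 0.00000000e+00,  0.00000000e+00,  0.00000000e+00,
         1.00000000e+00]])}
```

View pics/top0.png

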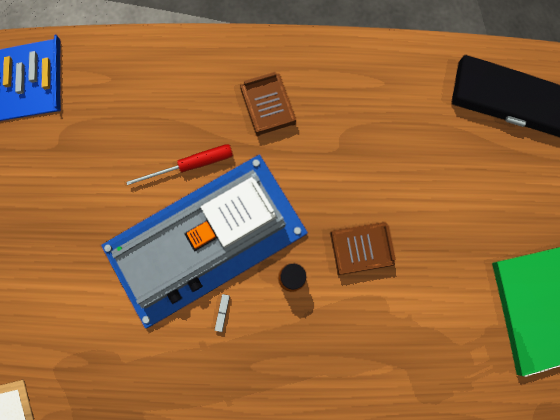

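View pics/side0.png

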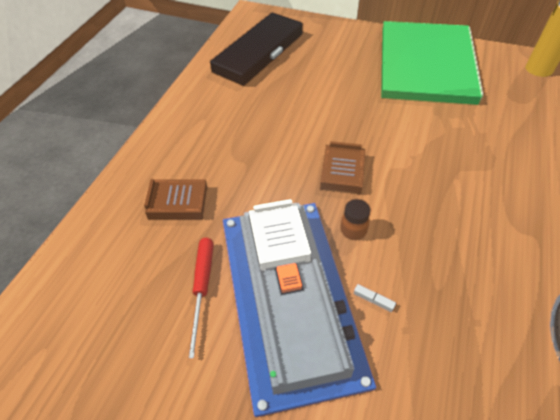

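The top view shows the white cover at (240,213) and the orange tab at (201,236). The look-alikes are the two brown covers at (268,103) and (362,248). White is the one meant, since it sits on the box beside the tab. I'll fit the box pose from the plate corners and check it in one crop with the model projected on it.

```bash
cat >h.py <<'E'
from cell import *
import cv2,numpy as np
from scipy.spatial.transform import Rotation as R
def proj(n,P,pose=None):
    c=camera_info(n);K=np.array([[c['fx'],0,c['cx']],[0,c['fy'],c['cy']],[0,0,1]])
    if n=="wrist":
        s=pose or observe();T=np.eye(4);T[:3,:3]=R.from_rotvec(s['ee_rot']).as_matrix();T[:3,3]=s['position']
        M=T@c['hand_eye'];Rm,e=M[:3,:3],M[:3,3]
    else: Rm,e=R.from_rotvec(c['rotation']).as_matrix(),c['eye']
    return cv2.projectPoints(np.atleast_2d(P).astype(float),cv2.Rodrigues(Rm.T)[0],-Rm.T@e,K,np.array(c['distortion']))[0][:,0]
def box(p,P): # p=x,y,yaw
    return R.from_euler('z',p[2]).apply(np.atleast_2d(P))+[p[0],p[1],0]
E
cat >fit.py <<'E'
from h import *
from scipy.optimize import least_squares
# corners: (cover end) -y is image upper right
C=np.array([[.085,-.165,.012],[-.085,-.165,.012],[-.085,.165,.012],[.085,.165,.012]])
top=np.array([[260,155],[307,237],[149,328],[102,246]],float)
side=np.array([[222,218],[318,205],[374,388],[255,410]],float)
best=None
for perm in ([0,1,2,3],[1,0,3,2]):
  for y in np.arange(-3,3,1):
    f=lambda p:np.r_[(proj("top",box(p,C[perm]))-top).ravel(),(proj("side",box(p,C[perm]))-side).ravel()]
    r=least_squares(f,[.4,.1,y])
    if best is None or r.cost<best.cost:best=r
print(best.x,np.degrees(best.x[2]),best.cost,best.fun.round(1))
np.save("p.npy",best.x)
for n,o,sc in(("top",(90,140),3.4),("side",(210,190),3)):
    im=cv2.cvtColor(get_image(n),cv2.COLOR_RGB2BGR)[o[1]:o[1]+(195 if n=="top" else 200+22),o[0]:o[0]+225]
    im=cv2.resize(im,None,fx=sc,fy=sc,interpolation=cv2.INTER_CUBIC)[:600]
    Q=np.vstack([C,[[x,y,.05] for x in(-.055,.055) for y in(-.135,.145)],[[x,y,.062] for x in(-.015,.015) for y in(-.022,.018)],[[0,.004,.062],[0,-.125,.084],[.039,-.025,.074],[-.039,-.025,.074]]])
    for i,u in enumerate(proj(n,box(best.x,Q))):cv2.circle(im,tuple(((u-o)*sc).astype(int)),3,(0,255,0) if i<12 else (255,0,255),1)
    cv2.imwrite(f"pics/{n}c.png",im)
for n,q in(("tab",[0,.004,.062]),("push",[0,-.125,.07]),("opening",[0,-.0775,.05])):print(n,box(best.x,q))
E
python3 fit.py
```

```text
[0.50905766 0.08236175 0.5415088 ] 31.026168812249733 42.75177099823327 [ 1.1 -0.4  2.  -2.6 -4.1  0.7 -0.8 -1.9  2.3 -1.6 -0.8 -4.2  3.3 -1.2
 -1.   3.5]
tab [[0.50699594 0.08578948 0.062     ]]
push [[ 0.57348635 -0.02475474  0.07      ]]
opening [[0.54900345 0.01594953 0.05      ]]
```

View pics/topc.png

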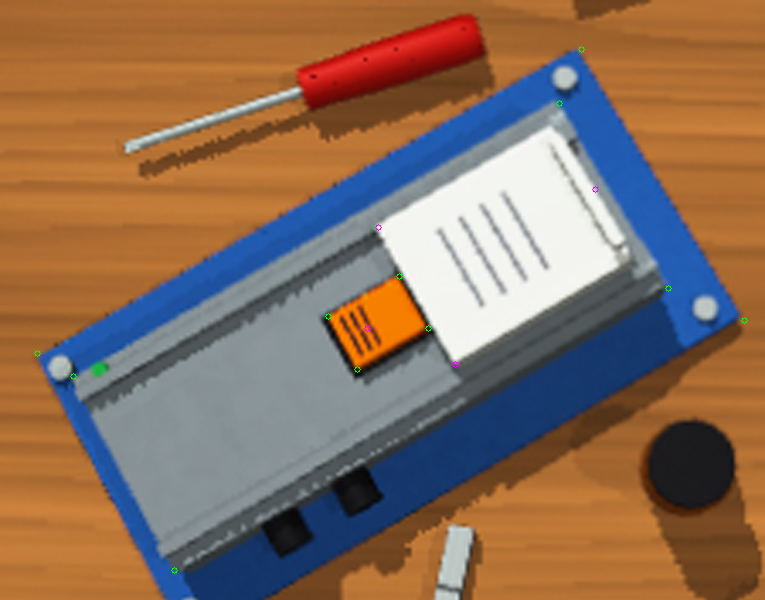

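The crop confirms the white cover and the tab, and the fitted model agrees to about 1–2 mm. Moving towards the tab with the gripper shut, turning the tool's x axis to the box's +y.

drive_tool --increments '[{"grip":1,"tx":0.1,"ty":0.1,"tz":0,"turn":0.14},{"grip":1,"tx":0.18,"ty":0.2,"tz":0,"turn":0.28},{"grip":1,"tx":0.25,"ty":0.3,"tz":0,"turn":0.42},{"grip":1,"tx":0.3,"ty":0.4,"tz":0,"turn":0.56},{"grip":1,"tx":0.35,"ty":0.5,"tz":0,"turn":0.7},{"grip":1,"tx":0.4,"ty":0.6,"tz":0,"turn":0.84},{"grip":1,"tx":0.45,"ty":0.7,"tz":0,"turn":1},{"grip":1,"tx":0.5,"ty":0.8,"tz":0,"turn":1},{"grip":1,"tx":0.5,"ty":0.85,"tz":0,"turn":1},{"grip":1,"tx":0.5,"ty":0.85,"tz":0,"turn":1}]' --newtons 20

```text
clock: 1.2
position: [0.4271, -0.2386, 0.1943]
ee_rot: [-2.378, -2.051, -0.0]
force: [0.1, 0.4, 0.7]
width: 0.178
```

drive_tool --increments '[{"grip":1,"tx":0.03,"ty":0.1,"tz":0,"turn":0.14},{"grip":1,"tx":0.06,"ty":0.2,"tz":0,"turn":0.28},{"grip":1,"tx":0.09,"ty":0.3,"tz":0,"turn":0.42},{"grip":1,"tx":0.12,"ty":0.42,"tz":0,"turn":0.56},{"grip":1,"tx":0.15,"ty":0.54,"tz":0,"turn":0.658},{"grip":1,"tx":0.17,"ty":0.65,"tz":-0.03,"turn":0.658},{"grip":1,"tx":0.19,"ty":0.75,"tz":-0.06,"turn":0.658},{"grip":1,"tx":0.2,"ty":0.811,"tz":-0.1,"turn":0.658},{"grip":1,"tx":0.2,"ty":0.811,"tz":-0.12,"turn":0.658},{"grip":1,"tx":0.2,"ty":0.811,"tz":-0.12,"turn":0.658}]'

```text
clock: 2.2
position: [0.5065, 0.0846, 0.1449]
ee_rot: [-1.545, -2.732, 0.004]
force: [-0.6, -1.0, -0.1]
width: 0.005
```

```bash
cat >w.py <<'E'
import sys
from h import *
p=np.load("p.npy");s=observe();print(s['position'],s['ee_rot'],s['force'],s['width'])
b=R.from_euler('z',-p[2]).apply(s['position']-[p[0],p[1],0]);print("tcp in box mm",b*1000)
im=cv2.cvtColor(get_image("wrist"),cv2.COLOR_RGB2BGR)
Q=np.vstack([[[x,y,.062] for x in(-.015,.015) for y in(-.022,.018)],[[.039,-.025,.074],[-.039,-.025,.074],[.039,-.125,.074],[-.039,-.125,.074],[0,.004,.062]],[[x,y,.05] for x in(-.055,.055) for y in(-.135,.145)]])
im=cv2.resize(im,None,fx=1.4,fy=1.4)
for u in proj("wrist",box(p,Q),s):
    if abs(u).max()<2000:cv2.circle(im,tuple((u*1.4).astype(int)),4,(0,255,0),1)
cv2.circle(im,tuple((proj("wrist",s['position'],s)[0]*1.4).astype(int)),4,(255,0,255),2)
cv2.imwrite(sys.argv[1],im)
E
python3 w.py pics/w1.png
```

```text
[0.50647338 0.08460437 0.1449032 ] [-1.54457107 -2.73212194  0.00400508] [-0.57256757 -1.04008826 -0.12664176] 0.004567989995288928
tcp in box mm [ -1.05863999   3.25378693 144.9032021 ]
```

View pics/w1.png

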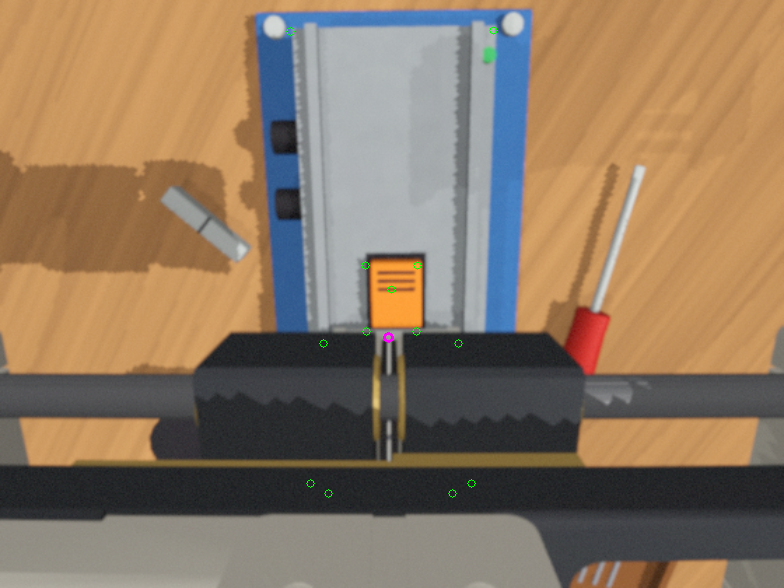

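The wrist picture shows the tab about (369–424, 258–328), roughly 3 mm to +x and 4 mm to +y of the model. The TCP is over the tab's column, so I'll shift slightly and press while watching the force.

drive_tool --increments '[{"grip":1,"tx":0.003,"ty":0.01,"tz":-0.07},{"grip":1,"tx":0.003,"ty":0.01,"tz":-0.13},{"grip":1,"tx":0.003,"ty":0.01,"tz":-0.17},{"grip":1,"tx":0.003,"ty":0.01,"tz":-0.195},{"grip":1,"tx":0.003,"ty":0.01,"tz":-0.205},{"grip":1,"tx":0.003,"ty":0.01,"tz":-0.213},{"grip":1,"tx":0.003,"ty":0.01,"tz":-0.22},{"grip":1,"tx":0.003,"ty":0.01,"tz":-0.22}]'

```text
invalid input
```

drive_tool --increments '[{"grip":1,"tx":0.003,"ty":0.01,"tz":-0.07,"turn":0},{"grip":1,"tx":0.003,"ty":0.01,"tz":-0.13,"turn":0},{"grip":1,"tx":0.003,"ty":0.01,"tz":-0.17,"turn":0},{"grip":1,"tx":0.003,"ty":0.01,"tz":-0.195,"turn":0},{"grip":1,"tx":0.003,"ty":0.01,"tz":-0.205,"turn":0},{"grip":1,"tx":0.003,"ty":0.01,"tz":-0.213,"turn":0},{"grip":1,"tx":0.003,"ty":0.01,"tz":-0.22,"turn":0},{"grip":1,"tx":0.003,"ty":0.01,"tz":-0.22,"turn":0}]'

```text
clock: 3.05
position: [0.5084, 0.0879, 0.058]
ee_rot: [-1.548, -2.732, 0.003]
force: [-0.1, 0.8, 0.7]
width: 0.004
```

drive_tool --increments '[{"grip":1,"tx":0,"ty":0,"tz":-0.007,"turn":0},{"grip":1,"tx":0,"ty":0,"tz":-0.014,"turn":0},{"grip":1,"tx":0,"ty":0,"tz":-0.018,"turn":0},{"grip":1,"tx":0,"ty":0,"tz":-0.022,"turn":0},{"grip":1,"tx":0,"ty":0,"tz":-0.022,"turn":0}]'

```text
clock: 3.55
position: [0.5082, 0.0879, 0.0489]
ee_rot: [-1.547, -2.732, 0.003]
force: [0.0, 0.2, -0.6]
width: -0.001
```

drive_tool --increments '[{"grip":1,"tx":0,"ty":0,"tz":-0.004,"turn":0},{"grip":1,"tx":0,"ty":0,"tz":-0.008,"turn":0},{"grip":1,"tx":0,"ty":0,"tz":-0.008,"turn":0}]'

```text
clock: 3.85
position: [0.5081, 0.0878, 0.0455]
ee_rot: [-1.547, -2.732, 0.004]
force: [-0.7, -1.6, -0.7]
width: 0.007
```

```bash
python3 - <<'E'
from h import *
print(observe()['force'],observe()['position'])
im=cv2.cvtColor(get_image("side"),cv2.COLOR_RGB2BGR)[170:420,200:400]
cv2.imwrite("pics/s1.png",cv2.resize(im,None,fx=2.4,fy=2.4,interpolation=cv2.INTER_CUBIC))
E
```

```text
[-0.6527209  -1.58123777 -0.66016785] [0.50805623 0.08782463 0.04550195]
```

View pics/s1.png

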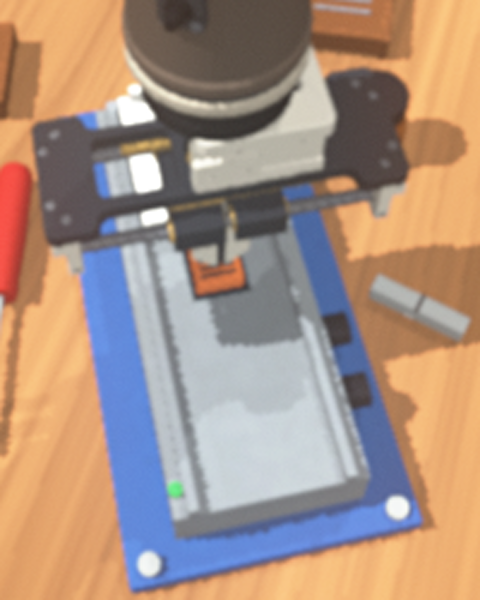

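```bash
python3 - <<'E'
from h import *
p=np.load("p.npy");s=observe()
a=cv2.imread("pics/side0.png");b=cv2.cvtColor(get_image("side"),cv2.COLOR_RGB2BGR)
w=cv2.cvtColor(get_image("wrist"),cv2.COLOR_RGB2BGR)
q=proj("side",[s['position'],s['position']+[0,0,.006],s['position']+[0,0,.02]]);print(q, proj("wrist",s['position'],s))
o=np.array([255,240]);c=[]
for im in(a,b):
    im=cv2.resize(im[240:315,255:320],None,fx=6,fy=6,interpolation=cv2.INTER_CUBIC)
    for z,col in((.062,(0,255,0)),(.051,(255,255,0))):
        for u in proj("side",box(p,[[x,y,z] for x in(-.015,.015) for y in(-.022,.018)])):cv2.circle(im,tuple(((u-o)*6).astype(int)),3,col,1)
    c.append(im)
for u in q:cv2.circle(c[1],tuple(((u-o)*6).astype(int)),3,(255,0,255),1)
cv2.imwrite("pics/s2.png",np.hstack(c));cv2.imwrite("pics/w2.png",w)
E
```

```text
[[290.06649615 283.05869372]
 [290.07698137 281.1515358 ]
 [290.10210389 276.59400429]] [[277.66136657 240.94472978]]
```

View pics/s2.png

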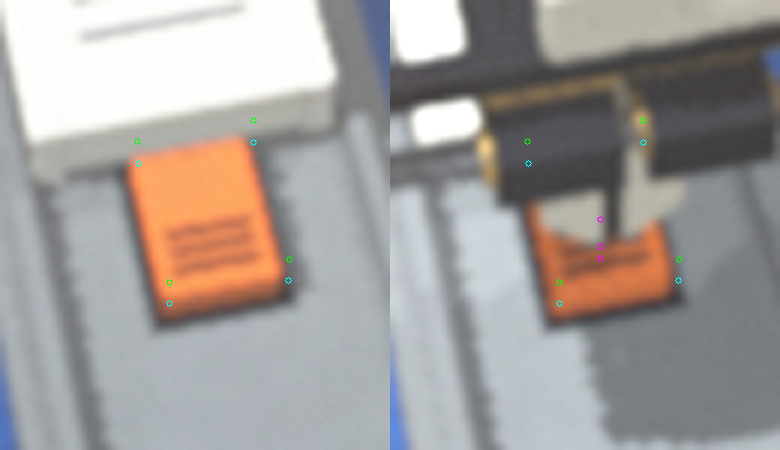

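View pics/w2.png

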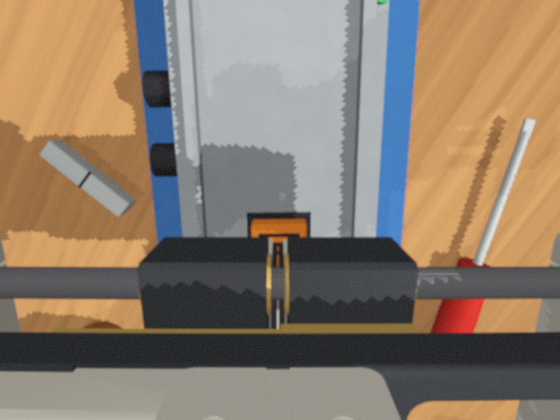

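The tip is over the tab but there's no clear force yet, so the reported z may be biased. I'll go down further in small steps until contact shows.

drive_tool --increments '[{"grip":1,"tx":0,"ty":0,"tz":-0.004,"turn":0},{"grip":1,"tx":0,"ty":0,"tz":-0.008,"turn":0},{"grip":1,"tx":0,"ty":0,"tz":-0.01,"turn":0}]'

```text
clock: 4.3
position: [0.5081, 0.0878, 0.0415]
ee_rot: [-1.547, -2.732, 0.004]
force: [-1.2, -0.6, -0.5]
width: 0.007
```

drive_tool --increments '[{"grip":1,"tx":0,"ty":0,"tz":-0.005,"turn":0},{"grip":1,"tx":0,"ty":0,"tz":-0.008,"turn":0}]'

```text
clock: 4.5
position: [0.508, 0.0878, 0.0381]
ee_rot: [-1.547, -2.732, 0.004]
force: [-0.1, -0.0, -0.4]
width: 0.004
```

```bash
python3 - <<'E'
from h import *
s=observe();c=[]
b=cv2.cvtColor(get_image("side"),cv2.COLOR_RGB2BGR)
w=cv2.cvtColor(get_image("wrist"),cv2.COLOR_RGB2BGR)
im=cv2.resize(b[230:315,255:320],None,fx=6,fy=6,interpolation=cv2.INTER_CUBIC)
for u in proj("side",s['position']):cv2.circle(im,tuple(((u-[255,230])*6).astype(int)),3,(255,0,255),1)
w=cv2.resize(w[190:275,240:315],None,fx=5,fy=6,interpolation=cv2.INTER_CUBIC)
cv2.imwrite("pics/s3.png",np.hstack([im,w]))
E
```

```text
(no output)
```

View pics/s3.png

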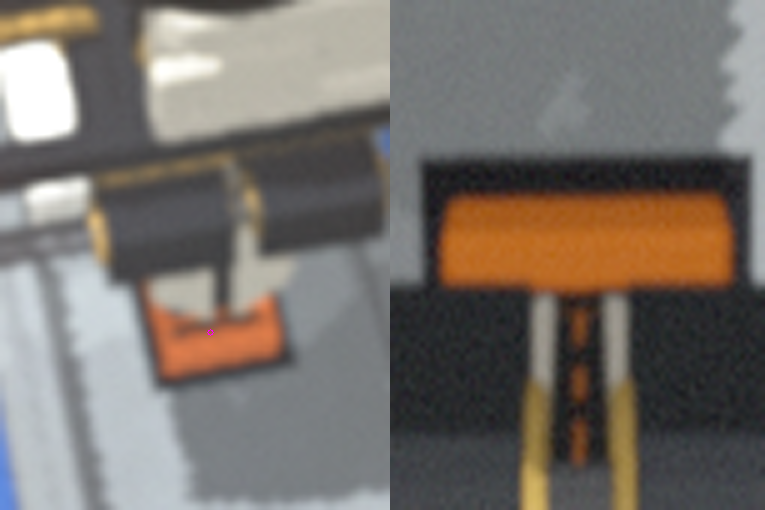

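The tab has clearly gone in: its raised front face no longer shows and the slot gap is visible in front of it. I'll continue to the hard stop, which should register as force.

drive_tool --increments '[{"grip":1,"tx":0,"ty":0,"tz":-0.005,"turn":0}]'

```text
clock: 4.7
position: [0.5082, 0.0879, 0.0362]
ee_rot: [-1.547, -2.732, 0.003]
force: [0.9, -0.4, 0.1]
width: 0.004
```

drive_tool --increments '[{"grip":1,"tx":0,"ty":0,"tz":-0.007,"turn":0}]'

```text
clock: 4.8
position: [0.5082, 0.0879, 0.0333]
ee_rot: [-1.547, -2.732, 0.003]
force: [-0.7, -0.1, 0.5]
width: 0.008
```

drive_tool --increments '[{"grip":1,"tx":0,"ty":0,"tz":-0.007,"turn":0}]'

```text
clock: 4.9
position: [0.5083, 0.0879, 0.0303]
ee_rot: [-1.547, -2.732, 0.003]
force: [0.5, 0.3, 0.2]
width: 0.005
```

No force even at z = 0.030, which doesn't fit the model. I'll compare numerically instead: the tab's front edge in the side pictures over time, plus the joint efforts.

```bash
python3 - <<'E'
from h import *
s=observe();print(s['position'],s['joints'].round(3),s['joint_efforts'].round(2),s['force'])
a=cv2.imread("pics/side0.png").astype(int);b=cv2.cvtColor(get_image("side"),cv2.COLOR_RGB2BGR).astype(int)
cv2.imwrite("pics/side_now.png",b)
s3=cv2.resize(cv2.imread("pics/s3.png")[:,:390],(65,85),interpolation=cv2.INTER_AREA)
for c in(286,292,297):
  print(c,"before",[(tuple(a[r,c][::-1])) for r in range(282,296)]);print("s3",[tuple(map(int,s3[r-230,c-255][::-1])) for r in range(282,296)]);print("now",[tuple(map(int,b[r,c][::-1])) for r in range(282,296)])
w=cv2.cvtColor(get_image("wrist"),cv2.COLOR_RGB2HSV) if 0 else cv2.cvtColor(get_image("wrist"),cv2.COLOR_RGB2BGR)
cv2.imwrite("pics/wnow.png",w)
w2=cv2.imread("pics/w2.png")
for n,im in(("w2",w2),("now",w)):
  print(n,[tuple(map(int,im[r,265][::-1])) for r in range(196,246,2)])
E
```

```text
[0.50828601 0.08785327 0.03030636] [ 0.122  0.528 -0.535  1.978  0.391  0.74  -0.108] [  0.2  -60.1   -7.67 -21.65  -0.14   0.19   0.08] [0.45431107 0.33418273 0.17171351]
286 before [(np.int64(220), np.int64(127), np.int64(87)), (np.int64(224), np.int64(130), np.int64(86)), (np.int64(205), np.int64(120), np.int64(87)), (np.int64(224), np.int64(129), np.int64(85)), (np.int64(249), np.int64(151), np.int64(92)), (np.int64(252), np.int64(156), np.int64(91)), (np.int64(244), np.int64(142), np.int64(86)), (np.int64(214), np.int64(122), np.int64(80)), (np.int64(172), np.int64(103), np.int64(75)), (np.int64(140), np.int64(91), np.int64(71)), (np.int64(103), np.int64(78), np.int64(73)), (np.int64(96), np.int64(93), np.int64(95)), (np.int64(129), np.int64(135), np.int64(138)), (np.int64(162), np.int64(169), np.int64(172))]
s3 [(175, 142, 123), (160, 110, 86), (139, 88, 67), (154, 92, 67), (188, 107, 71), (208, 118, 75), (215, 121, 75), (212, 121, 76), (195, 112, 72), (160, 96, 69), (112, 77, 66), (81, 75, 77), (94, 98, 101), (113, 118, 122)]
now [(186, 184, 172), (178, 178, 166), (163, 153, 1
[... 2599 characters left out ...]
 36), (167, 89, 27), (183, 103, 30), (191, 108, 36), (190, 109, 39), (201, 117, 44), (197, 112, 37), (109, 60, 39), (36, 36, 40), (40, 41, 48), (37, 36, 42), (46, 43, 47), (39, 40, 42)]
now [(119, 124, 122), (115, 120, 120), (117, 122, 123), (120, 124, 125), (116, 118, 122), (119, 122, 125), (120, 125, 126), (121, 124, 126), (125, 128, 131), (119, 125, 124), (123, 127, 131), (117, 121, 122), (75, 76, 79), (39, 36, 39), (32, 37, 37), (74, 49, 36), (148, 78, 23), (168, 93, 29), (170, 93, 31), (190, 109, 41), (164, 91, 35), (69, 49, 46), (40, 43, 47), (35, 41, 41), (30, 32, 37)][ WARN:0@1.310] global loadsave.cpp:1063 imwrite_ Unsupported depth image for selected encoder is fallbacked to CV_8U.
```

The tab's front face is unchanged in the side picture, so there has been no contact yet. The fingertips must sit higher than the reported TCP. I'll continue down in guarded steps.

drive_tool --increments '[{"grip":1,"tx":0,"ty":0,"tz":-0.007,"turn":0}]'

```text
clock: 5.1
position: [0.5082, 0.0879, 0.0275]
ee_rot: [-1.547, -2.732, 0.003]
force: [0.7, -0.2, 4.5]
width: 0.003
```

drive_tool --increments '[{"grip":1,"tx":0,"ty":0,"tz":-0.006,"turn":0}]'

```text
clock: 5.2
position: [0.5082, 0.0879, 0.025]
ee_rot: [-1.547, -2.732, 0.003]
force: [-1.8, 0.2, 4.5]
width: 0.009
```

```bash
python3 - <<'E'
from h import *
s=observe();print(s['position'],s['force'])
b=cv2.cvtColor(get_image("side"),cv2.COLOR_RGB2BGR)
cv2.imwrite("pics/side5.png",cv2.resize(b[190:320,210:350],None,fx=4.6,fy=4.6,interpolation=cv2.INTER_CUBIC))
for c in(286,297):print(c,[tuple(map(int,b[r,c][::-1])) for r in range(282,296)])
E
```

```text
[0.50823463 0.08793297 0.0250032 ] [-1.81859848  0.21338717  4.52082095]
286 [(184, 181, 170), (186, 184, 172), (186, 184, 173), (180, 175, 163), (177, 151, 134), (189, 124, 95), (208, 119, 75), (220, 124, 75), (208, 118, 73), (168, 100, 71), (112, 76, 65), (80, 74, 76), (93, 98, 101), (115, 119, 123)]
297 [(185, 183, 171), (185, 174, 160), (189, 152, 132), (199, 130, 98), (214, 123, 80), (218, 122, 73), (203, 115, 71), (159, 95, 67), (100, 72, 64), (78, 78, 81), (105, 109, 113), (124, 129, 133), (127, 132, 136), (127, 132, 135)]
```

View pics/side5.png

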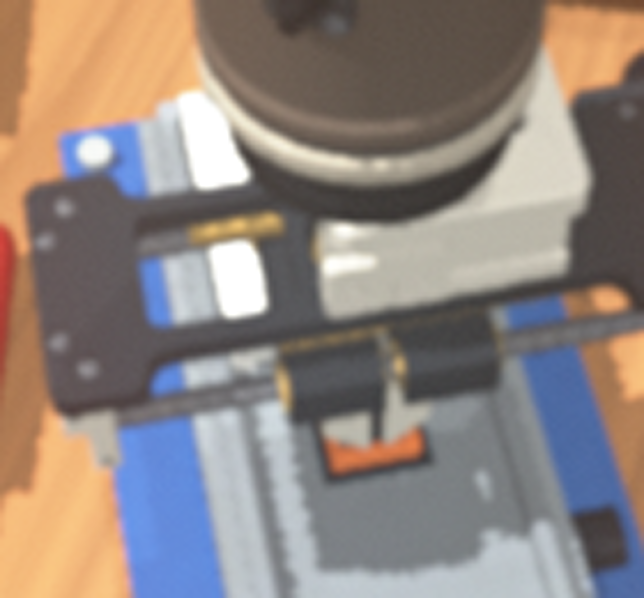

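Contact at about z = 0.028, with 4.5 N, which matches the stated tab friction. The fingertips are on the tab, so the reported z reads roughly 33 mm below the tips. Pressing on to the hard stop.

drive_tool --increments '[{"grip":1,"tx":0,"ty":0,"tz":-0.006,"turn":0},{"grip":1,"tx":0,"ty":0,"tz":-0.01,"turn":0}]'

```text
clock: 5.45
position: [0.5083, 0.0879, 0.0206]
ee_rot: [-1.547, -2.732, 0.003]
force: [-1.6, -0.4, 4.7]
width: 0.008
```

drive_tool --increments '[{"grip":1,"tx":0,"ty":0,"tz":-0.006,"turn":0}]'

```text
clock: 5.55
position: [0.5084, 0.088, 0.0187]
ee_rot: [-1.547, -2.732, 0.003]
force: [-11.0, -3.7, 46.1]
width: 0.007
```

drive_tool --increments '[{"grip":1,"tx":0,"ty":0,"tz":-0.006,"turn":0}]'

```text
clock: 5.65
position: [0.5085, 0.088, 0.0185]
ee_rot: [1.548, 2.734, -0.005]
force: [-17.8, -5.3, 63.3]
width: 0.008
```

Hard stop reached: 46–63 N after about 11 mm of travel. Lifting, then moving behind the cover.

drive_tool --increments '[{"grip":1,"tx":0,"ty":0,"tz":0.03,"turn":0},{"grip":1,"tx":0,"ty":0,"tz":0.1,"turn":0},{"grip":1,"tx":0,"ty":0,"tz":0.2,"turn":0},{"grip":1,"tx":0.01,"ty":-0.02,"tz":0.22,"turn":0},{"grip":1,"tx":0.06,"ty":-0.1,"tz":0.22,"turn":0},{"grip":1,"tx":0.12,"ty":-0.2,"tz":0.22,"turn":0},{"grip":1,"tx":0.17,"ty":-0.28,"tz":0.22,"turn":0},{"grip":1,"tx":0.1985,"ty":-0.327,"tz":0.22,"turn":0},{"grip":1,"tx":0.1985,"ty":-0.327,"tz":0.18,"turn":0},{"grip":1,"tx":0.1985,"ty":-0.327,"tz":0.15,"turn":0},{"grip":1,"tx":0.1985,"ty":-0.327,"tz":0.15,"turn":0}]'

```text
clock: 6.75
position: [0.586, -0.0426, 0.0761]
ee_rot: [-1.546, -2.731, 0.007]
force: [0.2, -0.4, 0.2]
width: 0.009
```

```bash
python3 w.py pics/w3.png; python3 - <<'E'
from h import *
im=cv2.imread("pics/w3.png")
b=cv2.cvtColor(get_image("side"),cv2.COLOR_RGB2BGR)[180:320,210:340]
w=cv2.resize(im,(540,405));c=cv2.resize(b,(376,405),interpolation=cv2.INTER_CUBIC)
cv2.imwrite("pics/m1.png",cv2.resize(np.hstack([w,c]),(800,354)))
E
```

```text
[ 0.58603708 -0.04260196  0.07607183] [-1.54556235 -2.73099357  0.00744821] [ 0.19803843 -0.35654152  0.20544043] 0.008599963966513694
tcp in box mm [   1.55613531 -146.7628699    76.07182747]
```

View pics/m1.png

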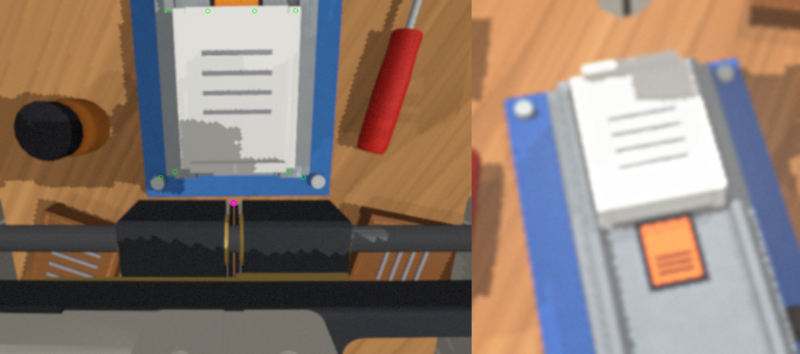

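The tab is flush, seen at about (672,250) in the right panel, and the cover is still seated. The finger is behind the rear wall and about 3 mm off centre. Going down with a small +x shift, then approaching for contact.

drive_tool --increments '[{"grip":1,"tx":0.004,"ty":0.0025,"tz":-0.05,"turn":0},{"grip":1,"tx":0.004,"ty":0.0025,"tz":-0.09,"turn":0},{"grip":1,"tx":0.004,"ty":0.0025,"tz":-0.11,"turn":0},{"grip":1,"tx":0.004,"ty":0.0025,"tz":-0.11,"turn":0},{"grip":1,"tx":-0.002,"ty":0.0125,"tz":-0.11,"turn":0},{"grip":1,"tx":-0.0085,"ty":0.0235,"tz":-0.11,"turn":0}]'

```text
clock: 7.45
position: [0.5844, -0.0321, 0.035]
ee_rot: [1.546, 2.735, -0.004]
force: [-0.1, -0.6, 0.4]
width: 0.003
```

drive_tool --increments '[{"grip":1,"tx":-0.0077,"ty":0.0129,"tz":0,"turn":0},{"grip":1,"tx":-0.0154,"ty":0.0257,"tz":0,"turn":0},{"grip":1,"tx":-0.0231,"ty":0.0386,"tz":0,"turn":0},{"grip":1,"tx":-0.0308,"ty":0.0514,"tz":0,"turn":0},{"grip":1,"tx":-0.0385,"ty":0.0643,"tz":0,"turn":0},{"grip":1,"tx":-0.0462,"ty":0.0771,"tz":0,"turn":0},{"grip":1,"tx":-0.0539,"ty":0.09,"tz":0,"turn":0},{"grip":1,"tx":-0.0616,"ty":0.1028,"tz":0,"turn":0}]'

```text
clock: 8.25
position: [0.5595, 0.0094, 0.035]
ee_rot: [1.546, 2.735, -0.004]
force: [0.2, -1.5, 1.8]
width: 0.005
```

```bash
python3 - <<'E'
from h import *
s=observe();print(s['position'],s['force'],s['ft_torque'])
b=cv2.cvtColor(get_image("side"),cv2.COLOR_RGB2BGR)[180:340,210:350]
c=cv2.resize(b,None,fx=3.5,fy=3.5,interpolation=cv2.INTER_CUBIC)
cv2.imwrite("pics/m2.png",c)
E
```

```text
[0.55946435 0.00940467 0.03499417] [ 0.19681171 -1.54986976  1.84452945] [-0.29361062 -0.35385119 -0.01349345]
```

View pics/m2.png

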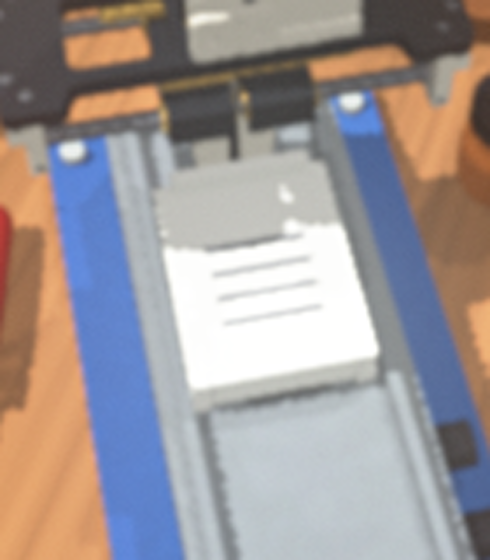

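The cover lies flat and has passed over the tab, with the finger pushing the rear wall centrally at about (220,145). Pushing about 68 mm more, then backing off and lifting.

drive_tool --increments '[{"grip":1,"tx":-0.0077,"ty":0.0129,"tz":0,"turn":0},{"grip":1,"tx":-0.0154,"ty":0.0257,"tz":0,"turn":0},{"grip":1,"tx":-0.0231,"ty":0.0386,"tz":0,"turn":0},{"grip":1,"tx":-0.0308,"ty":0.0514,"tz":0,"turn":0},{"grip":1,"tx":-0.0385,"ty":0.0643,"tz":0,"turn":0},{"grip":1,"tx":-0.0462,"ty":0.0771,"tz":0,"turn":0},{"grip":1,"tx":-0.0539,"ty":0.09,"tz":0,"turn":0},{"grip":1,"tx":-0.0616,"ty":0.1028,"tz":0,"turn":0},{"grip":1,"tx":-0.0693,"ty":0.1157,"tz":0,"turn":0},{"grip":1,"tx":-0.077,"ty":0.1285,"tz":0,"turn":0},{"grip":1,"tx":-0.083,"ty":0.1385,"tz":0,"turn":0},{"grip":1,"tx":-0.087,"ty":0.1455,"tz":0,"turn":0}]'

```text
clock: 9.5
position: [0.5237, 0.0693, 0.035]
ee_rot: [-1.544, -2.735, 0.004]
force: [0.9, -1.0, -0.7]
width: 0.004
```

drive_tool --increments '[{"grip":1,"tx":0.02,"ty":-0.033,"tz":0,"turn":0},{"grip":1,"tx":0.04,"ty":-0.066,"tz":0,"turn":0},{"grip":1,"tx":0.04,"ty":-0.066,"tz":0.1,"turn":0},{"grip":1,"tx":0.05,"ty":-0.09,"tz":0.2,"turn":0},{"grip":1,"tx":0.1,"ty":-0.2,"tz":0.3,"turn":0},{"grip":1,"tx":0.1,"ty":-0.35,"tz":0.35,"turn":0},{"grip":1,"tx":0.1,"ty":-0.45,"tz":0.4,"turn":0},{"grip":1,"tx":0.1,"ty":-0.5,"tz":0.4,"turn":0},{"grip":1,"tx":0.1,"ty":-0.5,"tz":0.4,"turn":0},{"grip":1,"tx":0.1,"ty":-0.5,"tz":0.4,"turn":0}]'

```text
clock: 10.5
position: [0.5637, -0.1335, 0.1949]
ee_rot: [-1.55, -2.732, 0.004]
force: [-0.3, 0.5, -0.6]
width: 0.005
```

```bash
python3 - <<'E'
from h import *
s=observe();print(s['position'],s['force'],s['clock'],abs(s['dq']).max())
p=np.load("p.npy")+np.array([0,0,0])
ims=[]
for n,o in(("top",(90,130)),("side",(180,180))):
    im=cv2.cvtColor(get_image(n),cv2.COLOR_RGB2BGR)[o[1]:o[1]+220,o[0]:o[0]+230]
    im=cv2.resize(im,None,fx=1.73,fy=1.73,interpolation=cv2.INTER_CUBIC)
    for u in proj(n,box(p,[[x,-.04,.074] for x in(-.039,.039)]+[[x,-.04,.05] for x in(-.026,.026)])):cv2.circle(im,tuple(((u-o)*1.73).astype(int)),3,(0,255,0),1)
    ims.append(im)
cv2.imwrite("pics/f.png",np.hstack(ims))
E
```

```text
[ 0.56365441 -0.13346542  0.19490291] [-0.2596453   0.52480007 -0.6091324 ] 10.5 0.04015871752827077
```

View pics/f.png

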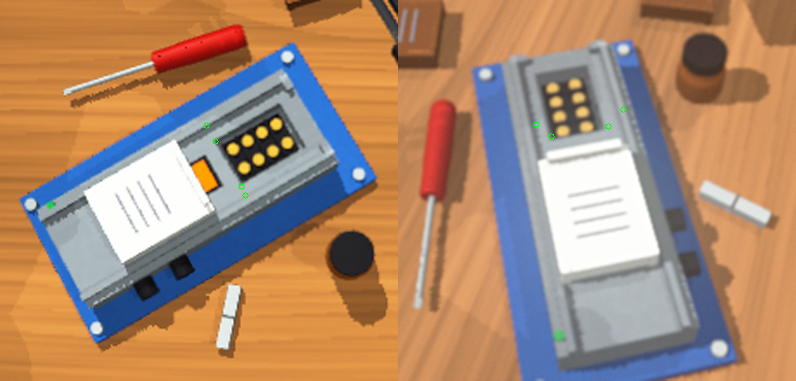

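The opening is fully uncovered, with its brass screws visible at about (260,145) in the top view. The cover lies flat between the rails, well short of the open end, and the bystanders are where they were. Handing in.

```bash
python3 -c "
from cell import *
print(sign_off())"
```

```text
the job is handed in; nothing more can be done
None
```

The terminal compartment is open. I pressed the orange tab to its hard stop, then pushed the white cover along its guides past the tab and backed the arm clear. The clock read 10.5 s before the final pictures and hand-in.

**Last checks:**
- **Final pictures:** the top and side views show the whole terminal opening uncovered. The cover lies flat between the rails, roughly 40 mm or more past the tab position and well short of the open end. The jar, specimen and screwdriver look where they were. I judged these by eye, not by measurement.
- **Tab:** it took about 4.5 N while moving, then 46–63 N at the end of its roughly 11 mm travel. It looked flush in the picture taken before the push.

**What disagreed:**
- **Reported height:** contact with the tab came with the reported TCP about 32 mm lower than the known tab height. I found the surface by small steps with force and picture checks, and used that offset for the push.
- **Box position:** the wrist camera put the box about 3–5 mm from my fit to the two fixed cameras. I corrected for part of this, and it made no difference to the result.
- **Refused move:** one move call was refused because a row left out the turn value. Nothing moved, and I sent it again.

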